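Call stock for the empty bin

TASK

One of the three blue stock bins is empty: with the closed fingertips gently push the call button in front of that bin all the way in (it stays in), then gently press the larger send button on the separate grey box fully down and let it spring back. Leave the other two bins and their call buttons, the stock and everything else on the bench alone, and finish with the hand clear.

Things in the scene. Friction and masses are not known exactly. Their poses are not given: they have to be found in the camera images.
- bin_empty: The lane whose bin is empty. A fixed 250 x 120 x 6 mm strip; origin: centre of its underside; +x points away from the robot. On it, centred 40 mm to +x, an open blue bin 160 x 120 mm, walls 4 mm, rim 81 mm and inner floor 10 mm above the bench; 95 mm to -x, in front of the bin, a black box 50 mm square, top 50 mm above the bench, with the lane's call button on it.
- bin_tape: The lane whose bin holds a roll of tape; not to be touched. Built exactly like bin_empty.
- bin_castors: The lane whose bin holds two castor wheels; not to be touched. Built exactly like bin_empty.
- call_empty_top (a point): Centre of the upper face of the empty bin's call button (round, grey, 26 mm across, vertical axis); 60 mm above the bench when not pressed, 52 mm when fully in.
- call_tape_top (a point): Centre of the upper face of the tape bin's call button (round, grey, 26 mm across, vertical axis); 60 mm above the bench when not pressed, 52 mm when fully in.
- call_castors_top (a point): Centre of the upper face of the castor bin's call button (round, grey, 26 mm across, vertical axis); 60 mm above the bench when not pressed, 52 mm when fully in.
- call_empty (a joint): Travel of the empty bin's call button straight down: 0 = out (as it starts), 0.008 m = fully in. Stiff, about 2.5 N, no spring: it stays where it is pushed to, with a hard stop at the end.
- call_tape (a joint): Travel of the tape bin's call button straight down: 0 = out (as it starts), 0.008 m = fully in. Must stay out.
- call_castors (a joint): Travel of the castor bin's call button straight down: 0 = out (as it starts), 0.008 m = fully in. Must stay out.
- send_box: Grey box 90 x 80 x 30 mm fixed to the bench to the left or right of the bins; origin: centre of its underside. The send button stands in the middle of its top.
- send_top (a point): Centre of the upper face of the send button (round, grey, 40 mm across, in a black housing on the grey box); 52 mm above the bench when not pressed.
- send (a joint): Travel of the send button straight down: 0 = out, 0.006 m = fully down. Sprung: takes about 5 N fully down and comes back up when let go.
- tape_roll: Loose roll of tape, 90 mm across, 48 mm high, lying flat in the tape bin; origin: centre of its underside.
- wheel0: Loose black castor wheel, 52 mm across, 28 mm high, lying flat in the castor bin; origin: centre of its underside.
- wheel1: A second castor wheel like wheel0, in the same bin.
- tape_measure: Loose yellow and black tape measure, 62 x 36 mm, 62 mm high, standing on the bench to the other side of the bins from the send box; origin: centre of its underside.
There are look-alikes about, which are no part of the job. What is shaped like the wheel0 but purple is not meant. Leave any green look-alike of the wheel1 alone.

How it is judged (in metres and radians):
On the way, in this order (a step that is already met when the one before it is completed fails the run):
1. the empty bin's call button is pushed in (at least 6.5 of its 8 mm) (value of joint call_empty above 0.0065 m), for 0.1 s.
2. the send button is pressed down (at least 4.5 of its 6 mm) (value of joint send above 0.0045 m), for 0.1 s.
3. the send button is back up (value of joint send below 0.0015 m), for 0.1 s.
At the end, for the whole second after the job is handed in: The empty bin's call button is in by at least 6.5 of its 8 mm, the other two call buttons are out (within 2 mm), the send button is back up (within 1.5 mm), and the tape roll, castor wheels and tape measure are at rest within 10 mm of where they began (value of joint call_empty above 0.0065 m and value of joint each of call_tape, call_castors below 0.002 m and value of joint send below 0.0015 m and distance of each of tape_roll, wheel0, wheel1, tape_measure from where it was at the start of the episode below 0.01 m and linear speed of each of tape_roll, wheel0, wheel1, tape_measure below 0.02 m/s); the robot touches nothing.
It fails at once if a call button of a bin that has stock is pushed in more than 2 mm (value of joint any of call_tape, call_castors above 0.002 m).
It fails at once if the send button is pressed before the empty bin's call button is in (value of joint send above 0.003 m and value of joint call_empty below 0.005 m).
It fails at once if the robot touches a bin that has stock, or its button, with more than 2 N (contact force between any of the fingers, the arm and bin_tape above 2 N or contact force between any of the fingers, the arm and bin_castors above 2 N).
It fails at once if stock or tape measure shifted or lifted by more than 10 mm (distance of any of tape_roll, wheel0, wheel1, tape_measure from where it was at the start of the episode above 0.01 m).
It fails at once if the empty bin's lane or the send box is pressed with more than 35 N (not gentle) (contact force between any of the fingers, the arm and bin_empty above 35 N or contact force between any of the fingers, the arm and send_box above 35 N).
It also fails if it takes over 48 s, if anything falls off the work surface, if the arm or the gripper's body presses on something with over 40 N, if the wrist force passes 120 N, or if a joint passes its speed limit or range.

ROBOT

A 6-joint arm with a two-finger parallel gripper is mounted at the origin on the work surface. World frame = base frame: x ahead of the robot, y to its left, z up, the work surface at z = 0. Lengths are in mm, angles in rad, forces in N, time in s.
With the tool pointing down it reaches from about 325 to 775 mm from the base axis. Payload 5.5 kg.
Tool frame: the origin (TCP) lies at the very end of the fingers, on their centre line; the grasp point (between the pads) lies 19 mm behind it; z points along the fingers, y is the line along which they close (so a half turn about z gives the same grasp; the last joint's range is limited). The gripper opens to 88 mm and grips with 3 to 60 N. Pads are 20 mm wide; open, the fingers measure 115 mm over their backs; the gripper's body (75 mm by 178 mm) begins 61 mm behind the grasp point.
Start: joints at [1.25, 0.091, 1.231, -0, 1.82, -0.057], TCP at [156.454, 579.257, 222.631] pointing down, gripper open.
Joint ranges: [-2.87, 2.87], [-0.86, 2.18], [0.17, 2.46], [-1.51, 4.65], [0.06, 2.69], [-2.65, 2.65]. Speed limits (rad/s): [2.57, 2.57, 3.01, 3.14, 3.14, 3.14].

INTERFACE

Orientations are given as [roll, pitch, yaw] about the fixed x, y, z axes, in that order (R = Rz(yaw) Ry(pitch) Rx(roll)).
In Python, from workcell import manip gives the robot as it stands.
- The arm moves only by the tool servo_tool, never from a script. Its argument "rows" is a list of rows, each an object of numbers: "x", "y", "z": the shift along the world's x, y, z normalised to -1 to 1, where 1 is 0.02 m; "wx", "wy", "wz": the turn, a rotation vector about the world's x, y, z normalised to -1 to 1, where 1 is 5 degrees; "gripper": the closure, from -1 (fully open) to 1 (shut). A call has 1 to 5 rows; each row shifts and turns the commanded pose from where the row before left it; what a row does not reach is not made up. A row lasts 1/12 s, in which the tool goes at most 41.7 mm and 7.16 degrees, less where a joint would pass 70% of its speed; a pose out of reach is approached as far as the arm can. A call with a number of a shift or a turn outside -1 to 1 is refused whole. A call with a gripper value outside its range is refused whole. The fingers move at their own pace and stop on an object; "squeeze" is the grip in N (left out, the last holds). Time passes only in rows, so rows that do not move let the fingers close. It gives the time, the measured TCP pose, the force, the opening and the grip force at its end, in the units of the state.
- manip.get_obs(): the state, without advancing time (a new reading comes with each control period).
- manip.get_image(name): name is "side" or "top"; returns the picture (400x640x3 uint8, blue, green, red); there is no depth.
- manip.calibration(name): a dict with "fx", "fy", "cx", "cy" (pixels), "dist" ([k1, k2, p1, p2, k3] as OpenCV has them; the pictures are not rectified), "xyz" and "rotation" of the camera in the world. Camera axes: x right, y down, z forward; pixel columns grow to the right and rows downward; lengths in mm; the calibration is good to about 2 mm. A picture is of the moment at which its call begins. calibration takes no time and is no camera call.
- manip.sign_off(): hands the job in; it is judged then, once.
The state is a dict: "t": time; "q": joint angles; "joint_vel": joint speeds; "joint_torque": joint torques, N m; "eef_pos": TCP position; "ee_rot": TCP orientation; "ft_force": force on the tool from outside, world axes, zero at the start; "moment": the same for the moment, N m; "opening": opening from 0.0 (shut) to 1.0 (fully open); "gripper_force": force on a finger pad.
Only numpy, scipy, OpenCV 4.12 (cv2) and the standard library are available. Lean on these libraries where they do the work, as an engineer would, in place of code of your own. Each camera call takes 0.05 s, during which the arm holds its last target. There are 200 camera calls.

## Working session

There is one attempt and no reset: what is moved stays moved. The work goes in short steps, Python scripts to look and compute and a tool call to move; the robot and the scene stay as the last step left them, time stands still between calls to the robot, and variables do not carry over. Pictures are saved under pics/ and viewed, at most 10 in all, crops included, and the job is handed in when it is done.

Besides the shell and the picture viewer there is one more tool, called after ">>>" as name([rows], argument=value, ...), one row to a line, values as JSON. servo_tool: Moves the arm, as the interface text tells. Scaled input: -1 to 1 covers 0.02 m each way for a shift and 5 degrees each way for a turn. Its arguments: {"type":"object","properties":{"rows":{"type":"array"},"squeeze":{"type":"number"}},"required":["rows"]}

```bash
mkdir -p pics; python3 - <<'E'
from workcell import manip
import cv2
for n in("top","side"):
    cv2.imwrite(f"pics/{n}0.png",manip.get_image(n)); print(manip.calibration(n))
o=manip.get_obs();print(o["t"],o["eef_pos"],o["ee_rot"],o["ft_force"])
E
```

```text
{'fx': 434.08508601558947, 'fy': 434.08508601558947, 'cx': 316.9912877480226, 'cy': 192.24970286370703, 'dist': array([0.01600886, 0.        , 0.        , 0.        , 0.        ]), 'xyz': array([ 511.32297322,   -9.95696641, 1236.82858449]), 'rotation': array([-3.0731532 ,  0.01630222, -1.56079248])}
{'fx': 415.0241429756751, 'fy': 415.0241429756751, 'cx': 313.6385129345682, 'cy': 202.75698243597955, 'dist': array([0.00406773, 0.        , 0.        , 0.        , 0.        ]), 'xyz': array([367.47257406, 813.05324001, 578.8957686 ]), 'rotation': array([-2.09343508,  0.00667142, -2.89623057])}
0.1 [156.35073434 579.00364892 221.63212478] [-3.13985373e+00 -1.26177197e-04  2.87780795e+00] [ 0.21062496  0.19892675 -0.37455448]
```

View pics/top0.png

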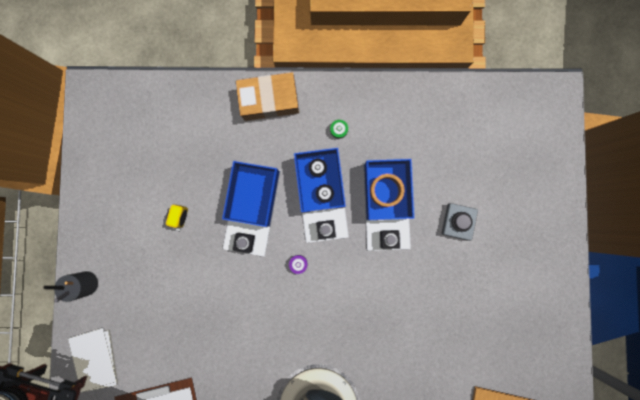

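View pics/side0.png

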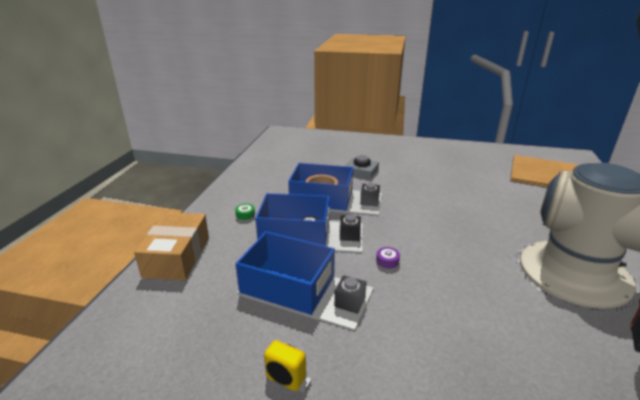

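The top view shows the empty bin on the left at about (250,195), with its button near (242,242). The send button is near (462,221). I'll enlarge both to measure them.

```bash
python3 - <<'E'
import cv2,numpy as np
t=cv2.imread("pics/top0.png");s=cv2.imread("pics/side0.png")
c=lambda i,x,y:cv2.resize(i[y:y+40,x:x+53],(424,320)[:2] if 0 else (398,300),interpolation=cv2.INTER_CUBIC)
m=np.vstack([np.hstack([c(t,216,222),c(t,436,202)]),np.hstack([c(s,324,270),c(s,336,145)])])
cv2.imwrite("pics/crop.png",m)
E
cat > h.py <<'E'
import numpy as np,cv2
from scipy.spatial.transform import Rotation as R
from workcell import manip
def ray(n,u,v):
    c=manip.calibration(n);K=np.array([[c["fx"],0,c["cx"]],[0,c["fy"],c["cy"]],[0,0,1]])
    p=cv2.undistortPoints(np.array([[[u,v]]],float),K,c["dist"])[0,0]
    return np.array(c["xyz"]),R.from_euler("xyz",c["rotation"]).apply([p[0],p[1],1])
def at(n,u,v,z):
    o,d=ray(n,u,v);return (o+d*(z-o[2])/d[2]).round(1)
def proj(n,P):
    c=manip.calibration(n);K=np.array([[c["fx"],0,c["cx"]],[0,c["fy"],c["cy"]],[0,0,1]])
    r=R.from_euler("xyz",c["rotation"]).inv();t=-r.apply(c["xyz"])
    return cv2.projectPoints(np.array(P,float).reshape(-1,1,3),r.as_rotvec(),t,K,c["dist"])[0][:,0].round(1)
E
```

```text
(no output)
```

View pics/crop.png

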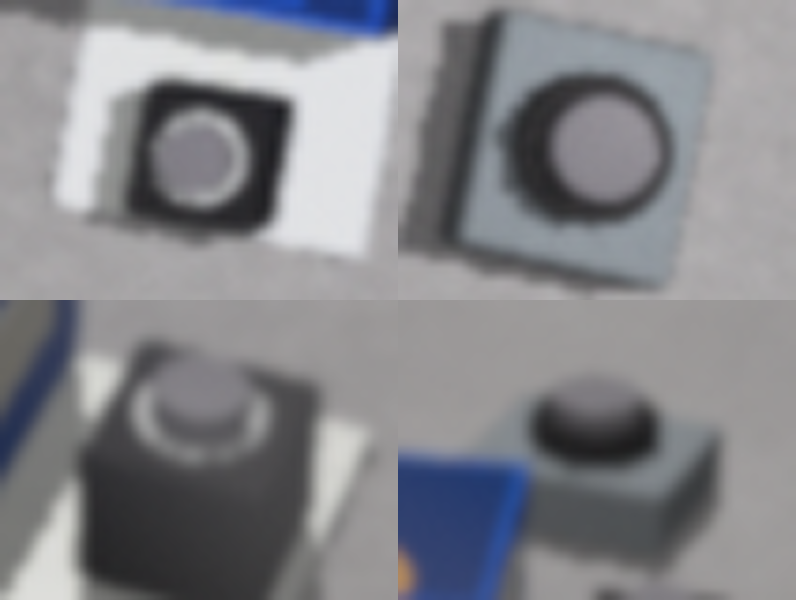

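Crops (7.5x): the top-view call cap is at about (241.1,242.5) and send at (463.2,221.3). In the side view, call is at about (350.7,280.3) and send at (362.3,157.3).

```bash
python3 - <<'E'
from h import *
for nm,a,b,z in(("call",(241.1,242.5),(350.7,280.3),60),("send",(463.2,221.3),(362.3,157.3),52)):
    p=at("top",*a,z);q=at("side",*b,z)
    o1,d1=ray("top",*a);o2,d2=ray("side",*b)
    s=np.linalg.lstsq(np.c_[d1,-d2],o2-o1,rcond=None)[0]
    print(nm,p,q,"tri",o1+s[0]*d1,o2+s[1]*d2)
for n,u,v in(("tape btn",390,239),("castor btn",325.5,229.5)): print(n,at("top",u,v,60))
for n,u,v,z in(("rim FL",231,162,81),("rim FR",279,168,81),("rimNR",269,227,81),("rimNL",223,219,81),("measure",176,216,62),("purple",298,264,28),("boxL",-1,-1,0)): print(n,at("top",u,v,z))
E
```

```text
call [453.9 213.8  60. ] [450.2 208.6  60. ] tri [454.04502116 213.14677152  63.24526034] [449.68315475 212.47635105  63.33069566]
send [ 517.1 -386.    52. ] [ 514.  -385.5   52. ] tri [ 517.13972754 -386.1671266    51.4232688 ] [ 514.14226714 -386.58550427   51.54134018]
tape btn [ 467.6 -187.6   60. ]
castor btn [491.2 -14.   60. ]
rim FL [669.8 241.7  81. ]
rim FR [654.7 112.3  81. ]
rimNR [496.6 136.4  81. ]
rimNL [516.7 259.5  81. ]
measure [523.7 391.9  62. ]
purple [395.  61.  28.]
boxL [1158.5  954.2    0. ]
```

>>> servo_tool([
  {"x": 0.74,"y": -0.92,"gripper": 1},
  {"x": 0.74,"y": -0.92,"gripper": 1},
  {"x": 0.74,"y": -0.92,"gripper": 1},
  {"x": 0.74,"y": -0.92,"gripper": 1},
  {"x": 0.74,"y": -0.92,"gripper": 1},
], squeeze=10)

```text
schema error: expected keys x, y, z, wx, wy, wz, gripper
```

>>> servo_tool([
  {"x": 0.74,"y": -0.92,"gripper": 1},
  {"x": 0.74,"y": -0.92,"gripper": 1},
  {"x": 0.74,"y": -0.92,"gripper": 1},
  {"x": 0.74,"y": -0.92,"gripper": 1},
  {"x": 0.74,"y": -0.92,"gripper": 1},
])

```text
schema error: expected keys x, y, z, wx, wy, wz, gripper
```

>>> servo_tool([
  {"x": 0.74,"y": -0.92,"gripper": 1},
  {"x": 0.74,"y": -0.92,"gripper": 1},
  {"x": 0.74,"y": -0.92,"gripper": 1},
  {"x": 0.74,"y": -0.92,"gripper": 1},
  {"x": 0.74,"y": -0.92,"gripper": 1},
])

```text
schema error: expected keys x, y, z, wx, wy, wz, gripper
```

>>> servo_tool([
  {"x": 0.74,"y": -0.92,"z": -1,"gripper": 1},
  {"x": 0.74,"y": -0.92,"z": -1,"gripper": 1},
  {"x": 0.74,"y": -0.92,"z": -1,"gripper": 1},
  {"x": 0.74,"y": -0.92,"z": -1,"gripper": 1},
  {"x": 0.74,"y": -0.92,"z": -1,"gripper": 1},
])

```text
schema error: expected keys x, y, z, wx, wy, wz, gripper
```

>>> servo_tool([
  {"z": -1,"gripper": 1},
  {"z": -0.5,"gripper": 1},
  {"gripper": 1},
  {"gripper": 1},
])

```text
schema error: expected keys x, y, z, wx, wy, wz, gripper
```

```bash
python3 - <<'E'
from h import *
o=manip.get_obs();print(o["t"],o["eef_pos"],o["ee_rot"],o["ft_force"],o["opening"])
cv2.imwrite("pics/t1.png",T:=manip.get_image("top"));cv2.imwrite("pics/s1.png",S:=manip.get_image("side"))
c=lambda i,x,y:cv2.resize(i[y:y+100,x:x+133],(399,300),interpolation=cv2.INTER_CUBIC)
cv2.imwrite("pics/c1.png",np.hstack([c(T,180,180),c(S,280,220)]))
print(proj("side",[o["eef_pos"]]))
E
```

```text
0.1 [156.35073434 579.00364892 221.63212478] [-3.13985373e+00 -1.26177197e-04  2.87780795e+00] [ 0.21062496  0.19892675 -0.37455448] 0.9979233965980253
[[647.4 481.3]]
```

View pics/c1.png

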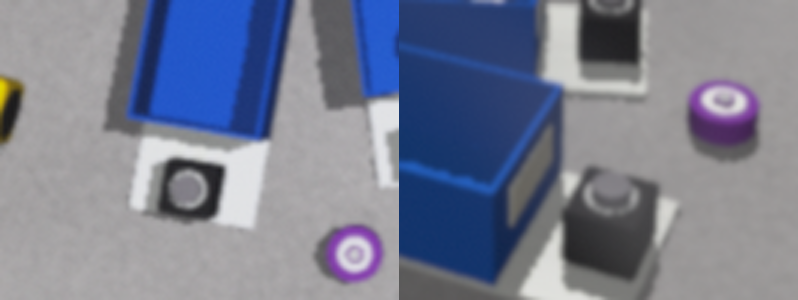

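The calls were refused because every row needs all seven keys, so the arm hasn't moved. The crop shows the scene unchanged.

>>> servo_tool([
  {"x": 0.74,"y": -0.92,"z": 0,"wx": 0,"wy": 0,"wz": 0,"gripper": 1},
  {"x": 0.74,"y": -0.92,"z": 0,"wx": 0,"wy": 0,"wz": 0,"gripper": 1},
  {"x": 0.74,"y": -0.92,"z": 0,"wx": 0,"wy": 0,"wz": 0,"gripper": 1},
  {"x": 0.74,"y": -0.92,"z": 0,"wx": 0,"wy": 0,"wz": 0,"gripper": 1},
  {"x": 0.74,"y": -0.92,"z": 0,"wx": 0,"wy": 0,"wz": 0,"gripper": 1},
], squeeze=10)

```text
t: 0.62
eef_pos: [230.9, 486.3, 222.3]
ee_rot: [-3.141, -0.0, 2.878]
ft_force: [-0.2, -0.4, 0.4]
opening: 0.656
gripper_force: 0.0
```

>>> servo_tool([
  {"x": 0.74,"y": -0.92,"z": 0,"wx": 0,"wy": 0,"wz": 0,"gripper": 1},
  {"x": 0.74,"y": -0.92,"z": 0,"wx": 0,"wy": 0,"wz": 0,"gripper": 1},
  {"x": 0.74,"y": -0.92,"z": 0,"wx": 0,"wy": 0,"wz": 0,"gripper": 1},
  {"x": 0.74,"y": -0.92,"z": 0,"wx": 0,"wy": 0,"wz": 0,"gripper": 1},
  {"x": 0.74,"y": -0.92,"z": 0,"wx": 0,"wy": 0,"wz": 0,"gripper": 1},
])

```text
t: 1.03
eef_pos: [304.9, 394.2, 222.5]
ee_rot: [-3.141, -0.0, 2.878]
ft_force: [0.3, 1.1, 0.2]
opening: 0.281
gripper_force: 0.0
```

>>> servo_tool([
  {"x": 0.74,"y": -0.92,"z": 0,"wx": 0,"wy": 0,"wz": 0,"gripper": 1},
  {"x": 0.74,"y": -0.92,"z": 0,"wx": 0,"wy": 0,"wz": 0,"gripper": 1},
  {"x": 0.74,"y": -0.92,"z": 0,"wx": 0,"wy": 0,"wz": 0,"gripper": 1},
  {"x": 0.74,"y": -0.92,"z": 0,"wx": 0,"wy": 0,"wz": 0,"gripper": 1},
  {"x": 0.74,"y": -0.92,"z": 0,"wx": 0,"wy": 0,"wz": 0,"gripper": 1},
])

```text
t: 1.45
eef_pos: [379.0, 302.2, 222.5]
ee_rot: [-3.142, -0.0, 2.878]
ft_force: [-0.3, 0.7, -0.0]
opening: 0.01
gripper_force: 0.0
```

>>> servo_tool([
  {"x": 0.74,"y": -0.92,"z": -0.8,"wx": 0,"wy": 0,"wz": 0,"gripper": 1},
  {"x": 0.74,"y": -0.92,"z": -0.8,"wx": 0,"wy": 0,"wz": 0,"gripper": 1},
  {"x": 0.74,"y": -0.92,"z": -0.8,"wx": 0,"wy": 0,"wz": 0,"gripper": 1},
  {"x": 0.74,"y": -0.92,"z": -0.8,"wx": 0,"wy": 0,"wz": 0,"gripper": 1},
  {"x": 0.74,"y": -0.92,"z": -0.8,"wx": 0,"wy": 0,"wz": 0,"gripper": 1},
])

```text
t: 1.87
eef_pos: [452.9, 210.2, 141.8]
ee_rot: [3.142, 0.0, 2.878]
ft_force: [-0.4, 0.1, -0.5]
opening: 0.004
gripper_force: 0.0
```

>>> servo_tool([
  {"x": 0,"y": 0,"z": -1,"wx": 0,"wy": 0,"wz": 0,"gripper": 1},
  {"x": 0,"y": 0,"z": -1,"wx": 0,"wy": 0,"wz": 0,"gripper": 1},
  {"x": 0,"y": 0,"z": -0.75,"wx": 0,"wy": 0,"wz": 0,"gripper": 1},
  {"x": 0,"y": 0,"z": 0,"wx": 0,"wy": 0,"wz": 0,"gripper": 1},
  {"x": 0,"y": 0,"z": 0,"wx": 0,"wy": 0,"wz": 0,"gripper": 1},
])

```text
t: 2.28
eef_pos: [451.8, 211.0, 86.9]
ee_rot: [-3.14, -0.002, 2.878]
ft_force: [0.5, 0.5, 0.9]
opening: 0.005
gripper_force: 0.0
```

```bash
python3 - <<'E'
from h import *
o=manip.get_obs();print(o["t"],o["eef_pos"],o["ee_rot"],o["ft_force"],o["opening"])
T=manip.get_image("top");S=manip.get_image("side")
c=lambda i,x,y:cv2.resize(i[y:y+100,x:x+133],(399,300),interpolation=cv2.INTER_CUBIC)
cv2.imwrite("pics/c2.png",np.hstack([c(T,180,180),c(S,280,220)]))
print(proj("side",[o["eef_pos"]]))
E
```

```text
2.2833 [451.8406955  210.98542639  86.90491404] [-3.14031977e+00 -1.76358695e-03  2.87773253e+00] [0.46452032 0.46643466 0.87460723] 0.005408241044022432
[[350.2 269.8]]
```

View pics/c2.png

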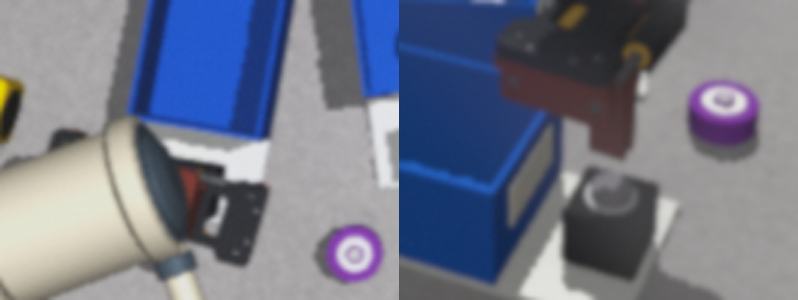

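Side crop: the fingertips at (351,271) match the projected TCP (350,270) and are directly above the call button. Next is a slow descent.

>>> servo_tool([
  {"x": 0,"y": 0,"z": -0.6,"wx": 0,"wy": 0,"wz": 0,"gripper": 1},
  {"x": 0,"y": 0,"z": -0.5,"wx": 0,"wy": 0,"wz": 0,"gripper": 1},
  {"x": 0,"y": 0,"z": -0.2,"wx": 0,"wy": 0,"wz": 0,"gripper": 1},
  {"x": 0,"y": 0,"z": -0.1,"wx": 0,"wy": 0,"wz": 0,"gripper": 1},
  {"x": 0,"y": 0,"z": 0,"wx": 0,"wy": 0,"wz": 0,"gripper": 1},
])

```text
t: 2.8
eef_pos: [452.0, 211.1, 58.9]
ee_rot: [-3.141, -0.001, 2.878]
ft_force: [-0.0, -0.2, 0.5]
opening: 0.003
gripper_force: 0.0
```

>>> servo_tool([
  {"x": 0,"y": 0,"z": -0.07,"wx": 0,"wy": 0,"wz": 0,"gripper": 1},
  {"x": 0,"y": 0,"z": -0.07,"wx": 0,"wy": 0,"wz": 0,"gripper": 1},
  {"x": 0,"y": 0,"z": 0,"wx": 0,"wy": 0,"wz": 0,"gripper": 1},
])

```text
t: 3.05
eef_pos: [452.6, 211.3, 57.0]
ee_rot: [3.141, 0.0, 2.878]
ft_force: [-0.9, -0.2, -0.1]
opening: 0.003
gripper_force: 0.2
```

>>> servo_tool([
  {"x": 0,"y": 0,"z": -0.06,"wx": 0,"wy": 0,"wz": 0,"gripper": 1},
  {"x": 0,"y": 0,"z": -0.06,"wx": 0,"wy": 0,"wz": 0,"gripper": 1},
  {"x": 0,"y": 0,"z": -0.06,"wx": 0,"wy": 0,"wz": 0,"gripper": 1},
  {"x": 0,"y": 0,"z": 0,"wx": 0,"wy": 0,"wz": 0,"gripper": 1},
])

```text
t: 3.38
eef_pos: [452.6, 211.3, 53.1]
ee_rot: [3.141, 0.0, 2.878]
ft_force: [-0.5, 0.8, 1.3]
opening: 0.008
gripper_force: 0.5
```

>>> servo_tool([
  {"x": 0,"y": 0,"z": -0.04,"wx": 0,"wy": 0,"wz": 0,"gripper": 1},
  {"x": 0,"y": 0,"z": -0.02,"wx": 0,"wy": 0,"wz": 0,"gripper": 1},
  {"x": 0,"y": 0,"z": 0,"wx": 0,"wy": 0,"wz": 0,"gripper": 1},
])

```text
t: 3.63
eef_pos: [452.6, 211.3, 52.3]
ee_rot: [3.141, 0.0, 2.878]
ft_force: [-1.0, -0.2, 3.5]
opening: 0.006
gripper_force: 1.9
```

>>> servo_tool([
  {"x": 0,"y": 0,"z": -0.03,"wx": 0,"wy": 0,"wz": 0,"gripper": 1},
  {"x": 0,"y": 0,"z": 0,"wx": 0,"wy": 0,"wz": 0,"gripper": 1},
])

```text
t: 3.8
eef_pos: [452.6, 211.3, 52.3]
ee_rot: [3.141, 0.001, 2.878]
ft_force: [-2.9, -0.4, 6.5]
opening: 0.007
gripper_force: 3.5
```

>>> servo_tool([
  {"x": 0,"y": 0,"z": -0.03,"wx": 0,"wy": 0,"wz": 0,"gripper": 1},
  {"x": 0,"y": 0,"z": 0,"wx": 0,"wy": 0,"wz": 0,"gripper": 1},
])

```text
t: 3.97
eef_pos: [452.6, 211.3, 52.3]
ee_rot: [3.141, 0.001, 2.878]
ft_force: [-3.7, -0.8, 10.3]
opening: 0.007
gripper_force: 4.9
```

Hard stop reached: z is held at 52.3 while the force climbs to 10 N. Lifting, then crossing to the send box.

>>> servo_tool([
  {"x": 0,"y": 0,"z": 0.5,"wx": 0,"wy": 0,"wz": 0,"gripper": 1},
  {"x": 0,"y": 0,"z": 1,"wx": 0,"wy": 0,"wz": 0,"gripper": 1},
  {"x": 0,"y": 0,"z": 1,"wx": 0,"wy": 0,"wz": 0,"gripper": 1},
  {"x": 0,"y": 0,"z": 1,"wx": 0,"wy": 0,"wz": 0,"gripper": 1},
  {"x": 0,"y": 0,"z": 1,"wx": 0,"wy": 0,"wz": 0,"gripper": 1},
])

```text
t: 4.38
eef_pos: [452.3, 211.1, 141.6]
ee_rot: [-3.141, -0.0, 2.878]
ft_force: [-0.9, -0.2, 0.2]
opening: 0.003
gripper_force: 0.0
```

>>> servo_tool([
  {"x": 0,"y": 0,"z": 1,"wx": 0,"wy": 0,"wz": 0,"gripper": 1},
  {"x": 0,"y": 0,"z": 1,"wx": 0,"wy": 0,"wz": 0,"gripper": 1},
  {"x": 0,"y": -0.6,"z": 0.5,"wx": 0,"wy": 0,"wz": 0,"gripper": 1},
  {"x": 0.2,"y": -1,"z": 0,"wx": 0,"wy": 0,"wz": 0,"gripper": 1},
  {"x": 0.2,"y": -1,"z": 0,"wx": 0,"wy": 0,"wz": 0,"gripper": 1},
])

```text
t: 4.8
eef_pos: [460.7, 158.4, 191.5]
ee_rot: [3.141, 0.001, 2.879]
ft_force: [-0.8, -0.3, -0.4]
opening: 0.006
gripper_force: 0.0
```

>>> servo_tool([
  {"x": 0.1,"y": -1,"z": 0,"wx": 0,"wy": 0,"wz": 0,"gripper": 1},
  {"x": 0.1,"y": -1,"z": 0,"wx": 0,"wy": 0,"wz": 0,"gripper": 1},
  {"x": 0.1,"y": -1,"z": 0,"wx": 0,"wy": 0,"wz": 0,"gripper": 1},
  {"x": 0.1,"y": -1,"z": 0,"wx": 0,"wy": 0,"wz": 0,"gripper": 1},
  {"x": 0.1,"y": -1,"z": 0,"wx": 0,"wy": 0,"wz": 0,"gripper": 1},
])

```text
t: 5.22
eef_pos: [470.1, 57.5, 190.2]
ee_rot: [-3.141, -0.001, 2.877]
ft_force: [0.4, 0.2, 0.2]
opening: 0.006
gripper_force: 0.0
```

>>> servo_tool([
  {"x": 0.1,"y": -1,"z": 0,"wx": 0,"wy": 0,"wz": 0,"gripper": 1},
  {"x": 0.1,"y": -1,"z": 0,"wx": 0,"wy": 0,"wz": 0,"gripper": 1},
  {"x": 0.1,"y": -1,"z": 0,"wx": 0,"wy": 0,"wz": 0,"gripper": 1},
  {"x": 0.1,"y": -1,"z": 0,"wx": 0,"wy": 0,"wz": 0,"gripper": 1},
  {"x": 0.1,"y": -1,"z": 0,"wx": 0,"wy": 0,"wz": 0,"gripper": 1},
])

```text
t: 5.63
eef_pos: [479.9, -42.5, 190.2]
ee_rot: [-3.141, -0.001, 2.877]
ft_force: [0.2, -0.2, 0.2]
opening: 0.012
gripper_force: 0.0
```

>>> servo_tool([
  {"x": 0.1,"y": -1,"z": 0,"wx": 0,"wy": 0,"wz": 0,"gripper": 1},
  {"x": 0.1,"y": -1,"z": 0,"wx": 0,"wy": 0,"wz": 0,"gripper": 1},
  {"x": 0.1,"y": -1,"z": 0,"wx": 0,"wy": 0,"wz": 0,"gripper": 1},
  {"x": 0.1,"y": -1,"z": 0,"wx": 0,"wy": 0,"wz": 0,"gripper": 1},
  {"x": 0.1,"y": -1,"z": 0,"wx": 0,"wy": 0,"wz": 0,"gripper": 1},
])

```text
t: 6.05
eef_pos: [489.8, -142.5, 190.2]
ee_rot: [-3.141, -0.001, 2.877]
ft_force: [0.1, 0.3, 0.4]
opening: 0.006
gripper_force: 0.0
```

>>> servo_tool([
  {"x": 0.1,"y": -1,"z": 0,"wx": 0,"wy": 0,"wz": 0,"gripper": 1},
  {"x": 0.1,"y": -1,"z": 0,"wx": 0,"wy": 0,"wz": 0,"gripper": 1},
  {"x": 0.1,"y": -1,"z": 0,"wx": 0,"wy": 0,"wz": 0,"gripper": 1},
  {"x": 0.1,"y": -1,"z": 0,"wx": 0,"wy": 0,"wz": 0,"gripper": 1},
  {"x": 0.1,"y": -1,"z": 0,"wx": 0,"wy": 0,"wz": 0,"gripper": 1},
])

```text
t: 6.47
eef_pos: [499.6, -242.4, 190.1]
ee_rot: [-3.142, -0.001, 2.877]
ft_force: [-0.5, -0.3, -0.4]
opening: 0.005
gripper_force: 0.0
```

>>> servo_tool([
  {"x": 0.1,"y": -1,"z": 0,"wx": 0,"wy": 0,"wz": 0,"gripper": 1},
  {"x": 0.1,"y": -1,"z": 0,"wx": 0,"wy": 0,"wz": 0,"gripper": 1},
  {"x": 0.1,"y": -1,"z": 0,"wx": 0,"wy": 0,"wz": 0,"gripper": 1},
  {"x": 0.1,"y": -1,"z": 0,"wx": 0,"wy": 0,"wz": 0,"gripper": 1},
  {"x": 0.1,"y": -1,"z": 0,"wx": 0,"wy": 0,"wz": 0,"gripper": 1},
])

```text
t: 6.88
eef_pos: [509.5, -342.3, 190.0]
ee_rot: [3.141, -0.001, 2.877]
ft_force: [-0.0, 0.2, 0.3]
opening: 0.005
gripper_force: 0.0
```

```bash
python3 - <<'E'
from h import *
o=manip.get_obs();print(o["t"],o["eef_pos"],o["ft_force"],o["q"])
T=manip.get_image("top");S=manip.get_image("side")
c=lambda i,x,y:cv2.resize(i[y:y+40,x:x+53],(398,300),interpolation=cv2.INTER_CUBIC)
cv2.imwrite("pics/c3.png",np.hstack([c(T,216,222),c(S,324,270)]))
E
```

```text
6.8833 [ 509.51363765 -342.31501863  190.01601723] [-0.00809618  0.15881146  0.34990408] [-6.46801570e-01  1.25484032e-01  1.25148700e+00 -3.52558113e-04
  1.76590248e+00 -1.95345376e+00]
```

View pics/c3.png

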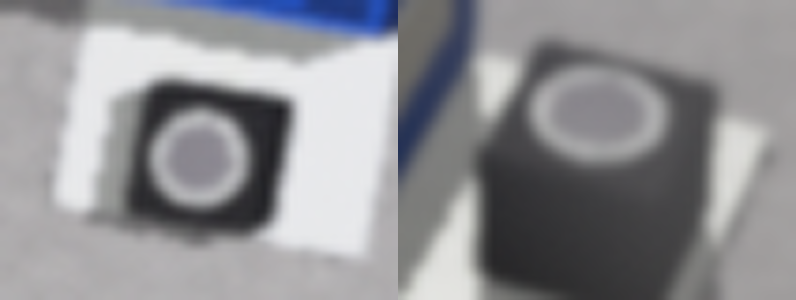

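In both crops the call cap is flush in its ring, at about (241,243) in the top view, so it is fully in. Next is the send button.

>>> servo_tool([
  {"x": 0.15,"y": -1,"z": -0.5,"wx": 0,"wy": 0,"wz": 0,"gripper": 1},
  {"x": 0.15,"y": -1,"z": -1,"wx": 0,"wy": 0,"wz": 0,"gripper": 1},
  {"x": 0,"y": -0.2,"z": -1,"wx": 0,"wy": 0,"wz": 0,"gripper": 1},
  {"x": 0,"y": 0,"z": -1,"wx": 0,"wy": 0,"wz": 0,"gripper": 1},
  {"x": 0,"y": 0,"z": -1,"wx": 0,"wy": 0,"wz": 0,"gripper": 1},
])

```text
t: 7.4
eef_pos: [515.7, -384.7, 99.3]
ee_rot: [3.141, -0.001, 2.877]
ft_force: [-0.0, -0.4, -0.2]
opening: 0.005
gripper_force: 0.0
```

>>> servo_tool([
  {"x": 0,"y": 0,"z": -1,"wx": 0,"wy": 0,"wz": 0,"gripper": 1},
  {"x": 0,"y": 0,"z": -0.7,"wx": 0,"wy": 0,"wz": 0,"gripper": 1},
  {"x": 0,"y": 0,"z": -0.4,"wx": 0,"wy": 0,"wz": 0,"gripper": 1},
  {"x": 0,"y": 0,"z": -0.2,"wx": 0,"wy": 0,"wz": 0,"gripper": 1},
  {"x": 0,"y": 0,"z": 0,"wx": 0,"wy": 0,"wz": 0,"gripper": 1},
])

```text
t: 7.82
eef_pos: [516.2, -384.4, 54.3]
ee_rot: [3.141, -0.001, 2.878]
ft_force: [0.5, 0.2, 0.1]
opening: 0.003
gripper_force: 0.0
```

>>> servo_tool([
  {"x": 0,"y": -0.05,"z": -0.1,"wx": 0,"wy": 0,"wz": 0,"gripper": 1},
  {"x": 0,"y": 0,"z": -0.08,"wx": 0,"wy": 0,"wz": 0,"gripper": 1},
  {"x": 0,"y": 0,"z": -0.08,"wx": 0,"wy": 0,"wz": 0,"gripper": 1},
  {"x": 0,"y": 0,"z": -0.05,"wx": 0,"wy": 0,"wz": 0,"gripper": 1},
  {"x": 0,"y": 0,"z": 0,"wx": 0,"wy": 0,"wz": 0,"gripper": 1},
])

```text
t: 8.23
eef_pos: [517.1, -386.3, 49.7]
ee_rot: [-3.14, 0.002, 2.878]
ft_force: [0.7, -1.6, 2.8]
opening: 0.005
gripper_force: 1.4
```

>>> servo_tool([
  {"x": 0,"y": 0,"z": -0.05,"wx": 0,"wy": 0,"wz": 0,"gripper": 1},
  {"x": 0,"y": 0,"z": -0.03,"wx": 0,"wy": 0,"wz": 0,"gripper": 1},
  {"x": 0,"y": 0,"z": 0,"wx": 0,"wy": 0,"wz": 0,"gripper": 1},
])

```text
t: 8.48
eef_pos: [517.0, -386.3, 47.8]
ee_rot: [-3.141, 0.002, 2.878]
ft_force: [1.3, -2.2, 3.4]
opening: 0.007
gripper_force: 2.0
```

>>> servo_tool([
  {"x": 0,"y": 0,"z": -0.05,"wx": 0,"wy": 0,"wz": 0,"gripper": 1},
  {"x": 0,"y": 0,"z": -0.05,"wx": 0,"wy": 0,"wz": 0,"gripper": 1},
  {"x": 0,"y": 0,"z": 0,"wx": 0,"wy": 0,"wz": 0,"gripper": 1},
])

```text
t: 8.73
eef_pos: [517.1, -386.3, 46.4]
ee_rot: [-3.14, 0.002, 2.878]
ft_force: [1.7, -2.9, 7.4]
opening: 0.003
gripper_force: 3.6
```

>>> servo_tool([
  {"x": 0,"y": 0,"z": -0.03,"wx": 0,"wy": 0,"wz": 0,"gripper": 1},
  {"x": 0,"y": 0,"z": 0,"wx": 0,"wy": 0,"wz": 0,"gripper": 1},
])

```text
t: 8.9
eef_pos: [517.1, -386.3, 46.3]
ee_rot: [-3.14, 0.002, 2.878]
ft_force: [0.9, -0.6, 9.8]
opening: 0.006
gripper_force: 4.6
```

Send is fully down: z has stopped at 46.3 and the force is past 5 N. Releasing and clearing.

>>> servo_tool([
  {"x": 0,"y": 0,"z": 0,"wx": 0,"wy": 0,"wz": 0,"gripper": 1},
  {"x": 0,"y": 0,"z": 0.3,"wx": 0,"wy": 0,"wz": 0,"gripper": 1},
  {"x": 0,"y": 0,"z": 0.7,"wx": 0,"wy": 0,"wz": 0,"gripper": 1},
  {"x": 0,"y": 0,"z": 1,"wx": 0,"wy": 0,"wz": 0,"gripper": 1},
  {"x": 0,"y": 0,"z": 1,"wx": 0,"wy": 0,"wz": 0,"gripper": 1},
])

```text
t: 9.32
eef_pos: [515.3, -384.6, 103.6]
ee_rot: [3.139, -0.005, 2.878]
ft_force: [0.3, -0.8, 0.6]
opening: 0.004
gripper_force: 0.0
```

>>> servo_tool([
  {"x": 0,"y": 0,"z": 1,"wx": 0,"wy": 0,"wz": 0,"gripper": 1},
  {"x": 0,"y": 0,"z": 1,"wx": 0,"wy": 0,"wz": 0,"gripper": 1},
  {"x": 0,"y": 0,"z": 1,"wx": 0,"wy": 0,"wz": 0,"gripper": 1},
  {"x": 0,"y": 0,"z": 0,"wx": 0,"wy": 0,"wz": 0,"gripper": 1},
  {"x": 0,"y": 0,"z": 0,"wx": 0,"wy": 0,"wz": 0,"gripper": 1},
])

```text
t: 9.73
eef_pos: [516.5, -385.7, 165.2]
ee_rot: [-3.141, 0.001, 2.878]
ft_force: [-1.1, 0.2, -0.2]
opening: 0.007
gripper_force: 0.0
```

```bash
python3 - <<'E'
from h import *
o=manip.get_obs();print(o["t"],o["eef_pos"],o["ft_force"])
cv2.imwrite("pics/s4.png",cv2.resize(manip.get_image("side")[120:320,220:460],(720,600),interpolation=cv2.INTER_CUBIC))
E
```

```text
9.7333 [ 516.53200305 -385.71214722  165.18838984] [-1.05326411  0.17181631 -0.21396706]
```

View pics/s4.png

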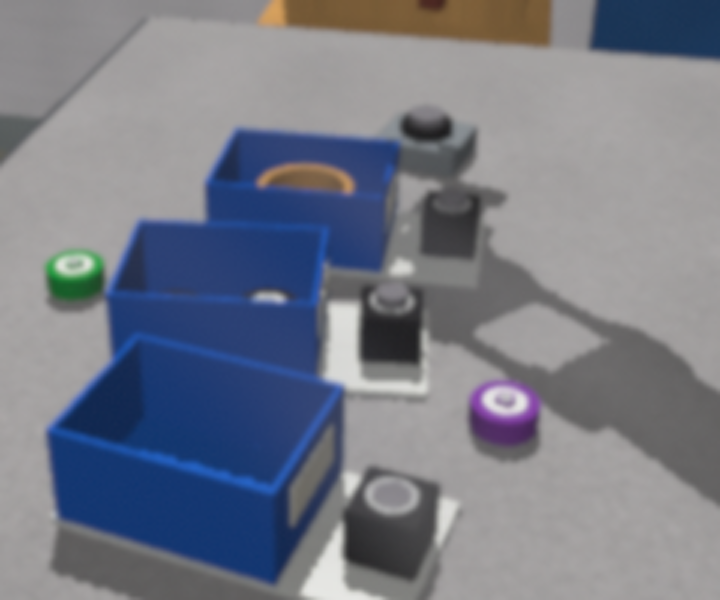

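The call button is in (crop 392,495), the other two are out (392,295 and 452,200), and send is back up (427,122). The hand is clear.

```bash
python3 -c "
from workcell import manip
print(manip.sign_off())"
```

```text
the job is handed in; nothing more can be done
None
```

The empty bin's call button is fully in, the send button was pressed to its stop and sprang back, the hand is clear, and the job is handed in (no verdict came back).

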